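# Purge the air duster, then hold the slide carrier up to its nozzle

## Robot

A 6-joint arm with a two-finger parallel gripper is mounted at the origin on the work surface; the furniture and walls round the work are solid. World frame = base frame: x ahead of the robot, y to its left, z up, the work surface at z = 0. Lengths are in m, angles in degrees, forces in N, time in s.
With the tool pointing down it reaches from about 0.25 to 0.725 m from the base axis. Payload 9.7 kg.
Tool frame: the origin (TCP) lies on the centre line of the jaws, within the pads' length; the fingertips stand 19 mm ahead of it and the grasp point (between the pads) is the TCP; z points along the fingers, y is the direction in which the jaws open and shut (so a half turn about z gives the same grasp; the last joint's range is limited). The gripper opens to 85 mm and grips with 20 to 120 N. Pads are 22 mm wide; open, the fingers measure 114 mm over their backs; the gripper's body (76 mm by 85 mm) begins 54 mm behind the grasp point. The pads swing forward as they close: fully open they stand 13 mm farther back than shut.
Start: joints at [-65.833, 4.979, 10.078, 95.1, 0, 90], TCP at [0.225, -0.502, 0.224] pointing down, gripper open.
Joint ranges: [-179.16, 179.16], [-48.56, 103.87], [-65.8, 70.77], [-126.05, 130.52], [-82.76, 87.17], [-180, 180]. Speed limits (degrees/s): [127.2, 127.2, 147.25, 180, 180, 180].

## Interface

Orientations are given as [roll, pitch, yaw] about the fixed x, y, z axes, in that order (R = Rz(yaw) Ry(pitch) Rx(roll)).
In Python, from workcell import bot gives the robot as it stands.
- The arm moves only by the tool servo_tool, never from a script. Its argument "motion" is a list that holds one entry, the list of rows, each a list of 6 numbers: the shift along the tool's x, y, z in mm, then the turn, a rotation vector about the tool's x, y, z in rad. A call has 1 to 5 rows; each row shifts and turns the commanded pose from where the row before left it, along the tool's axes as they then stand; what a row does not reach is not made up. A row lasts 1/10 s, in which the tool goes at most 50 mm and 8.59 degrees, less where a joint would pass 70% of its speed; a pose out of reach is approached as far as the arm can. A call is refused whole if a number of a shift passes 50 or a number of a turn 0.15, either way. A call with a gripper value outside its range is refused whole. "gripper" is the finger opening in mm, from 0 to 85.4, set as the call begins (left out, the last holds). The fingers move at their own pace and stop on an object; "newtons" is the grip in N (left out, the last holds). Time passes only in rows, so rows that do not move let the fingers close. It gives the time, the measured TCP pose, the force and the opening at its end, in the units of the state.
- bot.get_obs(): the state, without advancing time (a new reading comes with each control period).
- bot.camera(name): name is "scene" or "top" or "wrist"; returns a dict with "color" (384x512x3 uint8, red, green, blue), "fx", "fy", "cx", "cy" (pixels), "R" (3x3) and "t" (3): a world point X has camera coordinates R X + t. Camera axes: x right, y down, z forward; pixel columns grow to the right and rows downward; lengths in m; the calibration is good to about 2 mm. A picture is of the moment at which its call begins. There is no depth.
- bot.job_done(): hands the job in, once; it reports no verdict.
Trained networks look in a picture, given as the dict that the camera call returned (one of the last four; its "shot" number tells which), for a name from the list of things; names that differ only in an ending like _2 or _b are one class to them, and where a whole thing is asked for, a point or a joint stands for the part that bears it (a point fixed in the world has none). Each returns a list of dicts, best first, with "confidence" (0 to 1); they miss things now and then, are a little off and sometimes report something else, mostly with a low value. They report only what shows in the picture. A call takes as long as a camera call. They do not tell look-alikes from the thing itself.
- bot.look_for(picture, label): "rect" ([left, top, width, height] in pixels, round what is visible of it).
The state is a dict: "time": time; "q": joint angles; "qd": joint speeds; "joint_efforts": joint torques, N m; "ee_pos": TCP position; "tcp_rot": TCP orientation; "wrist_force": force on the tool from outside, world axes, zero at the start; "torque": the same for the moment, N m; "opening": finger opening in m.
Only numpy, scipy, OpenCV 4.12 (cv2) and the standard library are available. Lean on these libraries where they do the work, as an engineer would, in place of code of your own. Each camera call takes 0.05 s, during which the arm holds its last target.

## Task

Glass slides are to be dusted off: first press the cap of the air-duster can fully down and let it spring back up to purge the nozzle, leaving the slide carrier standing in its dish meanwhile. Then lift the carrier by its handle out of the dish, without tipping it, and hold it level and still in the air in front of the nozzle, the middle of its slides straight ahead of the nozzle tip, at the same height and about 10 cm from it. Finish while holding it there; do not knock the carrier against the can, and leave the beaker, screw-cap bottle, carton and dropper bottle where they stand.

Things in the scene. Friction and masses are not known exactly. Their poses are not given: they have to be found in the camera images.
- duster_cap (a joint): Sprung cap on top of the air-duster can, in m: 0 is up (rest), 0.008 is fully down. It moves straight down; about 2 N starts it and 10 N holds it fully down; it springs back when let go.
- cap_top (a point): Centre of the flat top of that grey cap, a disc 29 mm across, 180 mm above the worktop at rest. The can below it is upright, 53 mm across, and fixed in a heavy grey holder 84 mm across; it cannot move.
- nozzle (a point): Tip of the nozzle, a 7 mm tube that sticks out sideways from the cap, 36 mm from the cap's axis and 11 mm below the cap's top (169 mm above the worktop at rest). It blows horizontally along this frame's -x; z is up.
- handle (a point): Centre of the handle bar of the slide carrier, a loose steel frame 84 x 98 mm and 90 mm high (250 g or so) which carries eight upright glass slides fixed in it. The bar is level, 12 mm wide, 10 mm high and 98 mm long along this frame's y, on a post at each end (90 mm clear between the posts); its centre is 85 mm above the carrier's underside. z is the carrier's up direction.
- slides (a point): Middle of the block of slides in the carrier, 64 mm straight below the centre of the handle bar and 21 mm above the carrier's underside; same axes as the handle's. The slides' tops are 34 mm above the underside.
- carrier: The slide carrier itself; origin at the centre of its underside, z up.
- dish: White rectangular dish, 120 x 140 mm, rim 18 mm high, floor and walls 5 mm thick, fixed to the worktop; the carrier stands loose on its floor. Origin at the centre of its underside.
- duster: The air-duster can with its holder, fixed; origin at the centre of its underside, cap axis straight above; nozzle towards -x.
- beaker: Bystander: clear beaker, 60 mm across, 110 mm high, loose. Origin at the centre of its underside.
- bottle: Bystander: clear bottle with a screw cap, 58 mm across, 126 mm high, loose. Origin at the centre of its underside.
- carton: Bystander: flat pale carton, 62 x 100 x 30 mm, loose. Origin at the centre of its underside.
- dropper: Bystander: small brown dropper bottle, 36 mm across, 113 mm high, loose. Origin at the centre of its underside.
Things that resemble listed ones, but are neither listed nor needed, are in the scene too. Of the things that look like the duster, the largest one is meant. What is shaped like the carrier but blue is not meant.

How it is judged (in metres and radians):
On the way, in this order (a step that is already met when the one before it is completed fails the run):
1. the cap is pressed down (over 5.5 mm of its 8 mm) while the carrier stands in its dish (value of joint duster_cap above 0.0055 m and distance of slides from where it was at the start of the episode below 0.02 m), for 0.05 s.
2. the cap has sprung back up, the carrier still in its dish (value of joint duster_cap below 0.0015 m and distance of slides from where it was at the start of the episode below 0.02 m), for 0.1 s.
3. the carrier is lifted clear of the dish (height (world z) of carrier above 0.04 m and contact force between carrier and dish below 0.05 N and contact force between carrier and the fingers above 0.5 N), for 0.2 s.
At the end, for the whole second after the job is handed in: The carrier is held by the fingers alone, at rest and level within 0.12 rad (7 degrees), the middle of its slides 65 to 140 mm ahead of the nozzle tip along the blowing direction, within 30 mm sideways and 25 mm in height of it; the cap is up; the carrier touches neither can, dish nor any bystander (x of slides in the frame of nozzle between -0.14 and -0.065 m and y of slides in the frame of nozzle between -0.03 and 0.03 m and z of slides in the frame of nozzle between -0.025 and 0.025 m and angle between carrier's own z axis and vertical below 0.12 rad and linear speed of carrier below 0.02 m/s and angular speed of carrier below 0.15 rad/s and value of joint duster_cap below 0.0015 m and contact force between carrier and the fingers above 0.5 N and contact force between carrier and dish below 0.05 N and contact force between carrier and duster below 0.05 N and contact force between carrier and beaker below 0.05 N and contact force between carrier and bottle below 0.05 N and contact force between carrier and carton below 0.05 N and contact force between carrier and dropper below 0.05 N); the arm keeps its last pose, push and grip.
It fails at once if the carrier is tipped by more than 0.4 rad (angle between carrier's own z axis and vertical above 0.4 rad).
It fails at once if the carrier knocks against the can (contact force between carrier and duster above 1 N).
It fails at once if a bystander (beaker, screw-cap bottle, carton, dropper bottle) is shifted by over 30 mm or knocked over (distance of any of beaker, bottle, carton, dropper from where it was at the start of the episode above 0.03 m or angle between any of beaker, bottle, carton, dropper's own z axis and vertical above 0.4 rad).
It also fails if it takes over 54 s, if anything falls off the work surface, if the arm or the gripper's body presses on something with over 40 N, if the wrist force passes 120 N, or if a joint passes its speed limit or range.

## Working session

There is one attempt and no reset: what is moved stays moved. The work goes in short steps, Python scripts to look and compute and a tool call to move; the robot and the scene stay as the last step left them, time stands still between calls to the robot, and variables do not carry over. Pictures are saved under pics/ and viewed, and the job is handed in when it is done.

Besides the shell and the picture viewer there is one more tool, called after "Emit:" as name(argument=value, ...) on one line, values as JSON. servo_tool: Moves the arm, as the interface text tells. Its arguments: {"type":"object","properties":{"motion":{"type":"array","items":{"type":"array","items":{"type":"array","items":{"type":"number"}}}},"gripper":{"type":"number"},"newtons":{"type":"number"}},"required":["motion"]}

```bash
mkdir -p pics; ls; python3 - <<'E'
from workcell import bot
import cv2,pickle
s=bot.get_obs();print(s)
for n in ("scene","top","wrist"):
    p=bot.camera(n)
    cv2.imwrite(f"pics/{n}0.png",p["color"][:,:,::-1])
    pickle.dump(p,open(f"pics/{n}0.pkl","wb"))
    print(n,p["fx"],p["fy"],p["cx"],p["cy"],p["R"],p["t"])
    for l in ("duster","carrier","handle","cap_top","nozzle","slides","dish","beaker","bottle","carton","dropper"):
        try: print(l,[(round(d["confidence"],2),[round(float(x)) for x in d["rect"]]) for d in bot.look_for(p,l)])
        except Exception as e: print(l,e)
print(bot.get_obs()["time"])
E
```

```text
pics
{'time': 0.0, 'q': array([-6.58336407e+01,  5.01193538e+00,  1.00349473e+01,  9.50991277e+01,
       -1.27144127e-03,  9.00016301e+01]), 'qd': array([-0.07339055, -0.011407  , -0.0147443 , -0.03392109,  0.01178974,
        0.08014503]), 'joint_efforts': array([ 1.53045312e-03, -5.20389676e+01,  4.64801860e+01,  1.64340256e-02,
        1.83626912e-04, -7.09279760e-06]), 'ee_pos': array([ 0.22506235, -0.50158971,  0.22347947]), 'tcp_rot': array([-1.79923884e+02,  1.27360569e-03,  2.41647309e+01]), 'wrist_force': array([-0.37171661, -0.98410851, -0.49029749]), 'torque': array([ 0.00854398,  0.01644216, -0.00114587]), 'opening': 0.08548208658661575}
scene 351.1374655131742 351.1374655131742 254.03435033489967 190.95105635398704 [[ 0.88892547  0.45746724 -0.023135  ]
 [ 0.18384018 -0.40257787 -0.8967351 ]
 [-0.41954057  0.79287753 -0.44196259]] [-0.52995406  0.05411446  1.08761333]
duster [(0.91, [197, 233, 33, 66]), (0.73, [238, 244, 38, 75]), (0.67, [233, 194, 22, 17]), (0.55, [232, 190, 38, 84])]
carrier [(0.95, [190, 166, 38, 40]), (0.56, [263, 179, 34, 43]), (0.44, [306, 255, 38
[... 1130 characters left out ...]
9, 10, 13]), (0.56, [164, 187, 48, 43]), (0.5, [312, 140, 11, 16])]
slides [(0.88, [167, 186, 49, 40]), (0.76, [165, 282, 47, 51])]
dish [(0.69, [157, 179, 67, 58])]
beaker []
bottle []
carton [(0.83, [219, 258, 42, 33]), (0.23, [265, 167, 18, 22])]
dropper [(0.54, [200, 103, 13, 27]), (0.38, [169, 180, 43, 48])]
wrist 288.1050851286406 288.1050851286406 261.5151719292255 190.86318854224223 [[ 4.09284605e-01 -9.12406769e-01  8.73590840e-06]
 [-8.69424293e-01 -3.90000755e-01  3.03316354e-01]
 [-2.76744487e-01 -1.24150309e-01 -9.52889915e-01]] [-0.54932185 -0.03951634  0.37967055]
duster []
carrier []
handle []
cap_top []
nozzle []
slides []
dish []
beaker []
bottle []
carton []
dropper []
1.8
```

```bash
python3 - <<'E'
import cv2
for n,(a,b,c,d) in dict(scene=(150,140,410,335),top=(130,80,350,345)).items():
    im=cv2.imread(f"pics/{n}0.png")
    cv2.imwrite(f"pics/{n}0_full.png",im)
    z=min(800/(c-a),600/(d-b)); z=3 if n=="scene" else 2.2
    cv2.imwrite(f"pics/{n}0_z.png",cv2.resize(im[b:d,a:c],None,fx=z,fy=z,interpolation=cv2.INTER_CUBIC))
E
```

```text
(no output)
```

View pics/scene0_z.png

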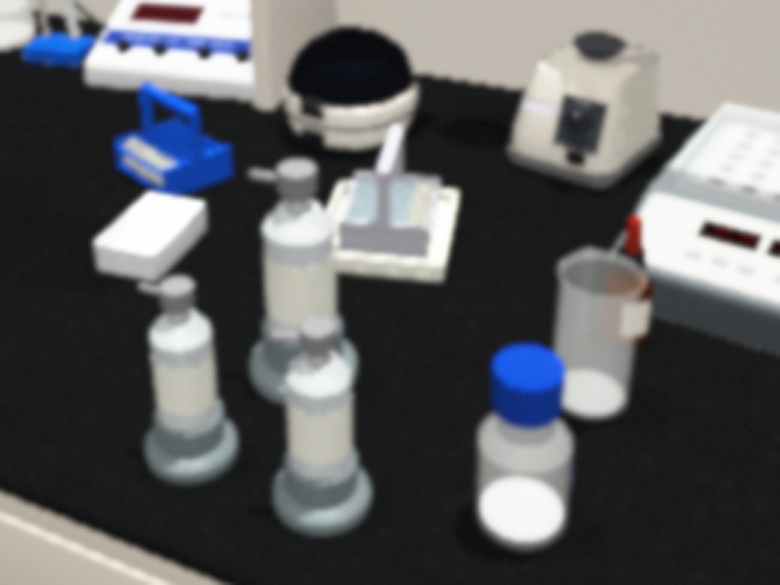

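View pics/top0_z.png

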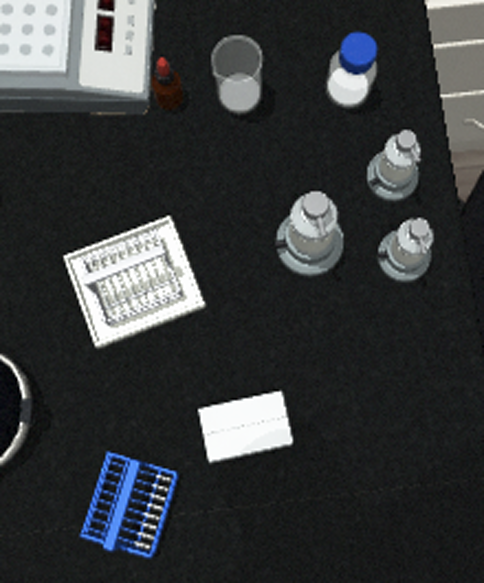

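View pics/scene0.png

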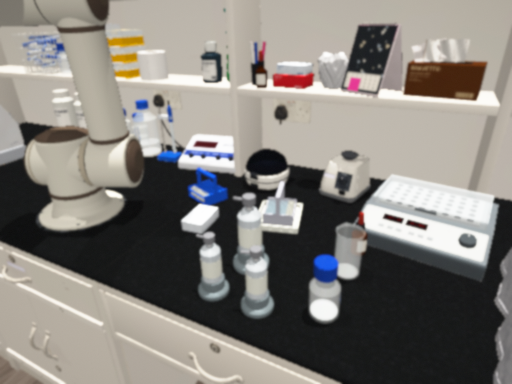

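View pics/top0.png

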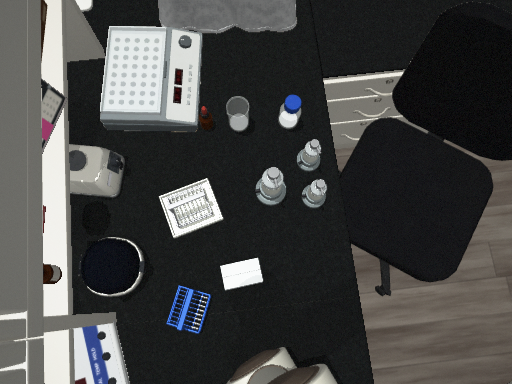

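```bash
cat > h.py <<'E'
import numpy as np,pickle,cv2
def ray(p,uv):
    d=p["R"].T@np.array([(uv[0]-p["cx"])/p["fx"],(uv[1]-p["cy"])/p["fy"],1]);c=-p["R"].T@p["t"];return c,d
def atz(p,uv,z):
    c,d=ray(p,uv);return c+d*(z-c[2])/d[2]
def proj(p,X):
    c=p["R"]@np.asarray(X,float)+p["t"];return np.array([p["fx"]*c[0]/c[2]+p["cx"],p["fy"]*c[1]/c[2]+p["cy"]])
def tri(L):
    A=np.zeros((3,3));b=np.zeros(3)
    for p,uv in L:
        c,d=ray(p,uv);d/=np.linalg.norm(d);M=np.eye(3)-np.outer(d,d);A+=M;b+=M@c
    return np.linalg.solve(A,b)
E
python3 - <<'E'
from h import *
s=pickle.load(open("pics/scene0.pkl","rb"));t=pickle.load(open("pics/top0.pkl","rb"))
print("cap tri",tri([(s,(249.3,194.7)),(t,(273.2,170))]),"z.18",atz(t,(273.2,170),.18),atz(s,(249.3,195),.18))
for n,p,(a,b,c,d) in (("tc",t,(250,155,300,215)),("tc2",t,(150,170,230,245)),("sc",s,(220,180,310,240))):
    im=p["color"][b:d,a:c,::-1];cv2.imwrite(f"pics/{n}.png",cv2.resize(im,None,fx=8,fy=8,interpolation=cv2.INTER_CUBIC))
    print(n,a,b)
E
```

```text
cap tri [ 0.59881446 -0.01752013  0.18217459] z.18 [ 0.59954669 -0.01763239  0.18      ] [ 0.59732548 -0.01510644  0.18      ]
tc 250 155
tc2 150 170
sc 220 180
```

View pics/tc.png

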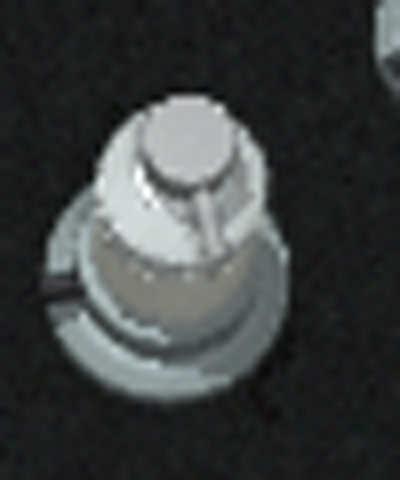

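View pics/tc2.png

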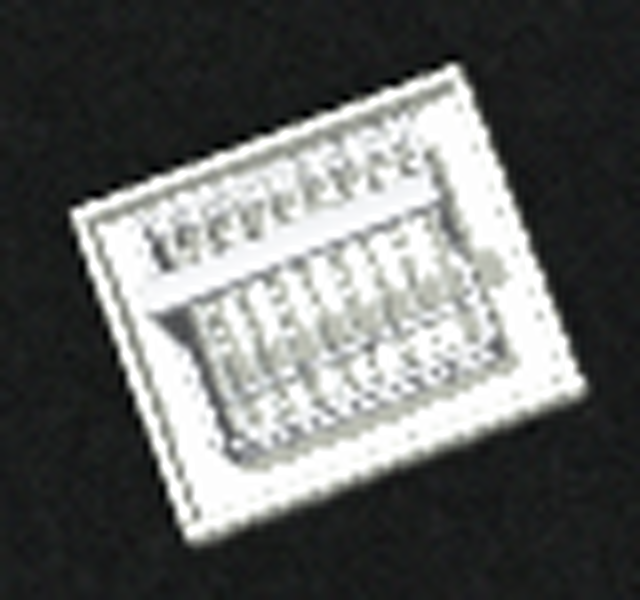

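View pics/sc.png

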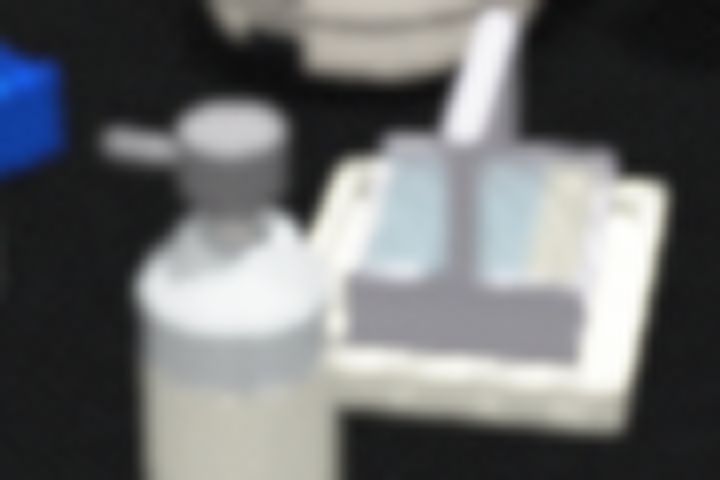

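```bash
python3 - <<'E'
from h import *
s=pickle.load(open("pics/scene0.pkl","rb"));t=pickle.load(open("pics/top0.pkl","rb"))
f=lambda o,u:((u[0]+.5)/8-.5+o[0],(u[1]+.5)/8-.5+o[1])
tc=lambda *u:f((250,155),u); t2=lambda *u:f((150,170),u); sc=lambda *u:f((220,180),u)
cap=tri([(s,sc(235,126)),(t,tc(190,138))]);print("cap",cap,atz(t,tc(190,138),.18),atz(s,sc(235,126),.18))
nt=atz(t,tc(218,245),.169);ns=atz(s,sc(103,143),.169);print("noz",nt,ns,tri([(t,tc(218,245)),(s,sc(103,143))]))
for n in (nt,ns): d=n-atz(t,tc(190,138),.18); print("d",d,np.degrees(np.arctan2(d[1],d[0])))
D=[atz(t,t2(*u),.018) for u in ((72,212),(460,62),(590,385),(193,545))];D=np.array(D);print(D,D.mean(0))
for i in range(4): e=D[(i+1)%4]-D[i];print(np.linalg.norm(e),np.degrees(np.arctan2(e[1],e[0])))
# base circle
print("base c",atz(t,tc(167,290),0.02))
E
cat >> h.py <<'E'
E
python3 - <<'E'
import sys;sys.path.insert(0,".")
from h import *
import os;os.chdir(".")
s=pickle.load(open("pics/scene0.pkl","rb"));t=pickle.load(open("pics/top0.pkl","rb"))
# hypothesis overlay: carrier
c=np.array([0.578,0.1568,0.005]);
for p,n in((s,"s"),(t,"t")):
  print(n,proj(p,[0.6,-.0175,.18]))
E
```

```text
cap [ 0.59617069 -0.01680214  0.17951121] [ 0.59511567 -0.01733336  0.18      ] [ 0.59731165 -0.01672143  0.18      ]
noz [ 0.56472199 -0.02228142  0.169     ] [ 0.55905012 -0.02165884  0.169     ] [ 0.56247948 -0.02329572  0.17103218]
d [-0.03039368 -0.00494805 -0.011     ] -170.75343492153698
d [-0.03606555 -0.00432548 -0.011     ] -173.16096411359797
[[0.60928989 0.28344671 0.018     ]
 [0.64621225 0.14947599 0.018     ]
 [0.53069473 0.11696522 0.018     ]
 [0.49273373 0.2516123  0.018     ]] [0.56973265 0.20037505 0.018     ]
0.13896551109259095 -74.59178299720848
0.12000519266325467 -164.281496330859
0.13989593174746007 105.74471753241014
0.12082536299554075 15.276331406005193
base c [ 0.58857457 -0.01613502  0.02      ]
s [249.8872748  195.70472556]
t [273.11978051 169.82245194]
```

```bash
cat >> h.py <<'E'
from scipy.spatial.transform import Rotation as Ro
def plan(p0,rpy0,p1,rpy1,n):
    R0=Ro.from_euler("xyz",rpy0,degrees=True);R1=Ro.from_euler("xyz",rpy1,degrees=True)
    w=(R0.inv()*R1).as_rotvec()/n; out=[];R=R0;d=(np.array(p1)-p0)/n*1000
    for i in range(n):
        out.append(list(np.round(R.inv().apply(d),1))+list(np.round(w,4)));R=R*Ro.from_rotvec(w)
    return [[float(x) for x in r] for r in out]
def go(p1,rpy1,n):
    from workcell import bot
    s=bot.get_obs();print(s["time"],s["ee_pos"].round(4),s["tcp_rot"].round(2),s["wrist_force"].round(1))
    P=plan(s["ee_pos"],s["tcp_rot"],p1,rpy1,n)
    for i in range(0,n,5): print(P[i:i+5])
E
python3 - <<'E'
from h import *
go([.597,-.017,.265],[180,0,105.4],15)
E
```

```text
1.8 [ 0.2252 -0.5018  0.2242] [180.    -0.    24.17] [ 0.1  0.3 -0. ]
[[35.8, -19.3, -2.7, 0.0, 0.0, -0.0945], [37.5, -15.9, -2.7, 0.0, 0.0, -0.0945], [38.8, -12.3, -2.7, 0.0, 0.0, -0.0945], [39.8, -8.5, -2.7, 0.0, 0.0, -0.0945], [40.5, -4.7, -2.7, 0.0, 0.0, -0.0945]]
[[40.7, -0.9, -2.7, 0.0, 0.0, -0.0945], [40.6, 2.9, -2.7, 0.0, 0.0, -0.0945], [40.2, 6.8, -2.7, 0.0, 0.0, -0.0945], [39.3, 10.5, -2.7, 0.0, 0.0, -0.0945], [38.2, 14.2, -2.7, 0.0, 0.0, -0.0945]]
[[36.7, 17.7, -2.7, 0.0, 0.0, -0.0945], [34.8, 21.1, -2.7, 0.0, 0.0, -0.0945], [32.7, 24.3, -2.7, 0.0, 0.0, -0.0945], [30.2, 27.3, -2.7, 0.0, 0.0, -0.0945], [27.5, 30.0, -2.7, 0.0, 0.0, -0.0945]]
```

Emit:
servo_tool(motion=[[[36,-19,-8,0,0,-0.0945],[37.5,-16,-8,0,0,-0.0945],[39,-12,-8,0,0,-0.0945],[40,-8.5,-8,0,0,-0.0945],[40.5,-4.5,-8,0,0,-0.0945]]], gripper=0)

```text
time: 2.3
ee_pos: [0.3506, -0.3391, 0.2647]
tcp_rot: [180.0, -0.0, 51.4]
wrist_force: [1.5, -1.0, 0.2]
opening: 0.0122
```

Emit:
servo_tool(motion=[[[40.5,-1,0,0,0,-0.0945],[40.5,3,0,0,0,-0.0945],[40,7,0,0,0,-0.0945],[39,10.5,0,0,0,-0.0945],[38,14,0,0,0,-0.0945]]])

```text
time: 2.8
ee_pos: [0.4742, -0.1784, 0.2643]
tcp_rot: [180.0, 0.0, 78.5]
wrist_force: [1.1, -0.6, 0.6]
opening: 0.0001
```

```bash
python3 - <<'E'
from h import *
from workcell import bot
go([.597,-.017,.265],[180,0,105.4],5)
p=bot.camera("wrist");pickle.dump(p,open("pics/w1.pkl","wb"));cv2.imwrite("pics/w1.png",p["color"][:,:,::-1])
print(proj(p,[.597,-.017,.18]))
E
```

```text
2.8 [ 0.4742 -0.1784  0.2643] [1.7997e+02 1.0000e-02 7.8540e+01] [ 1.1 -0.6  0.6]
[[36.5, 17.7, -0.1, 0.0001, 0.0, -0.0938], [34.7, 21.0, -0.1, 0.0001, 0.0, -0.0938], [32.6, 24.2, -0.1, 0.0001, 0.0, -0.0938], [30.2, 27.1, -0.1, 0.0001, 0.0, -0.0938], [27.5, 29.8, -0.1, 0.0001, 0.0, -0.0938]]
[395.23763406 -66.02032761]
```

View pics/w1.png

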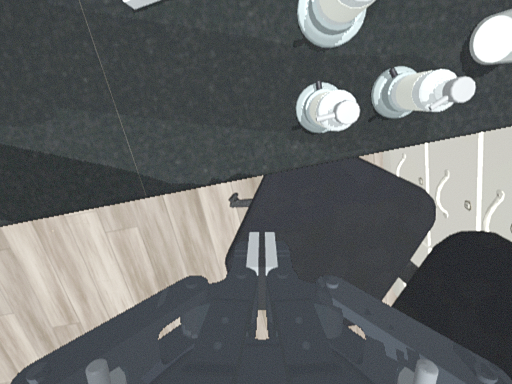

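The wrist view shows the two small dusters (330,110) and (420,90), and the large one at the top (335,20); fingertips are at (262,240). I'm going on to the cap.

Emit:
servo_tool(motion=[[[36.5,17.5,0,0,0,-0.094],[34.5,21,0,0,0,-0.094],[32.5,24,0,0,0,-0.094],[30,27,0,0,0,-0.094],[27.5,30,0,0,0,-0.094]]])

```text
time: 3.35
ee_pos: [0.5973, -0.0179, 0.2642]
tcp_rot: [180.0, 0.0, 105.5]
wrist_force: [0.5, -1.0, -0.2]
opening: 0.0005
```

```bash
python3 - <<'E'
from h import *
from workcell import bot
go([.597,-.017,.265],[180,0,105.4],5)
out=[]
for n in ("scene","top"):
    p=bot.camera(n);pickle.dump(p,open(f"pics/{n}2.pkl","wb"))
    u=proj(p,[.597,-.017,.18]);a,b=int(u[0])-45,int(u[1])-45
    out.append(cv2.resize(p["color"][b:b+80,a:a+90,::-1],None,fx=4,fy=4,interpolation=cv2.INTER_CUBIC))
cv2.imwrite("pics/c2.png",np.hstack(out))
p=bot.camera("wrist");cv2.imwrite("pics/w2.png",p["color"][:,:,::-1]);pickle.dump(p,open("pics/w2.pkl","wb"))
print(proj(p,[.597,-.017,.18]))
E
```

```text
3.35 [ 0.5973 -0.0179  0.2642] [1.7999e+02 1.0000e-02 1.0546e+02] [ 0.5 -1.  -0.2]
[[0.2, -0.0, -0.2, 0.0, 0.0, 0.0002], [0.2, -0.0, -0.2, 0.0, 0.0, 0.0002], [0.2, -0.0, -0.2, 0.0, 0.0, 0.0002], [0.2, -0.0, -0.2, 0.0, 0.0, 0.0002], [0.2, -0.0, -0.2, 0.0, 0.0, 0.0002]]
[259.9602869  196.70129643]
```

View pics/c2.png

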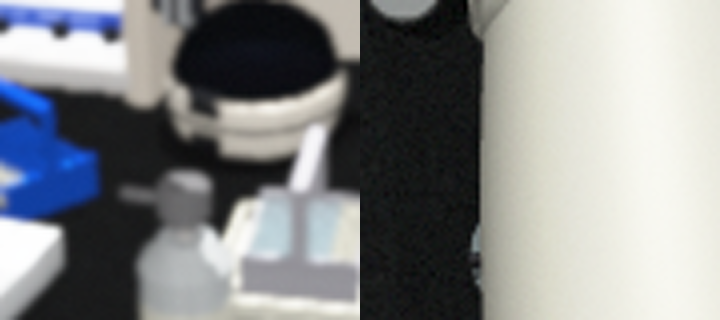

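View pics/w2.png

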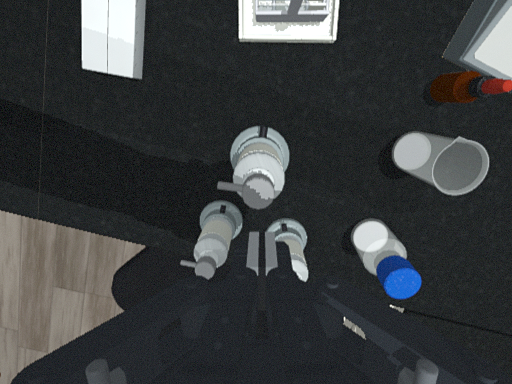

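```bash
python3 - <<'E'
from h import *
p=pickle.load(open("pics/w2.pkl","rb"))
cv2.imwrite("pics/w2z.png",cv2.resize(p["color"][160:260,200:300,::-1],None,fx=6,fy=6,interpolation=cv2.INTER_CUBIC))
E
```

```text
(no output)
```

View pics/w2z.png

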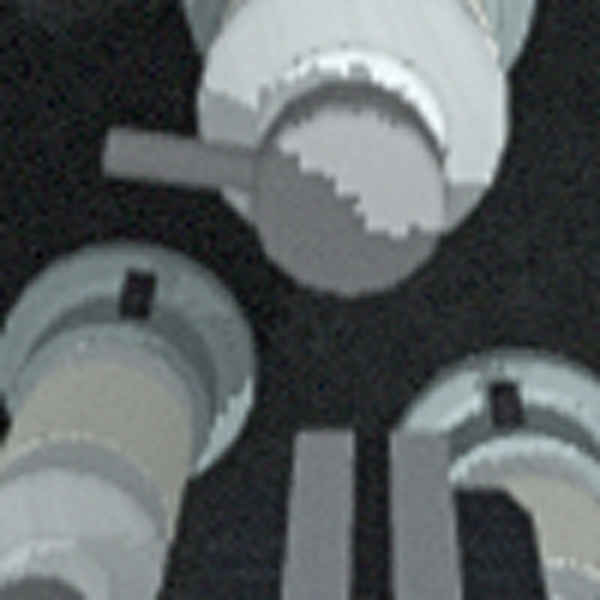

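```bash
python3 - <<'E'
from h import *
p=pickle.load(open("pics/w2.pkl","rb"))
g=lambda a,b:((a+.5)/6-.5+200,(b+.5)/6-.5+160)
c=atz(p,g(348,200),.18);n=atz(p,g(105,152),.169);r=atz(p,g(250,165),.169)
print(c,n,np.linalg.norm(n-c),np.degrees(np.arctan2(*(n-r)[1::-1])),np.degrees(np.arctan2(*(n-c)[1::-1])))
s=pickle.load(open("pics/scene0.pkl","rb"));t=pickle.load(open("pics/top0.pkl","rb"))
print(proj(s,c),proj(t,c))
E
```

```text
[ 0.59415341 -0.01427946  0.18      ] [ 0.55866858 -0.02023602  0.169     ] 0.03762517419814575 -169.72940989004954 -170.47104487129266
[248.16568059 194.55889414] [272.0749446 172.3477471]
```

Emit:
servo_tool(motion=[[[3,-1,20,0,0,0],[0,0,20,0,0,0],[0,0,15,0,0,0],[0,0,6,0,0,0],[0,0,0,0,0,0]]])

```text
time: 4.0
ee_pos: [0.5942, -0.0174, 0.2029]
tcp_rot: [-179.9, -0.0, 105.2]
wrist_force: [0.1, 0.4, 0.8]
opening: -0.0
```

Emit:
servo_tool(motion=[[[2,0,3,0,0,0],[0,0,3,0,0,0],[0,0,0,0,0,0]]])

```text
time: 4.3
ee_pos: [0.5943, -0.0148, 0.1973]
tcp_rot: [180.0, 0.0, 105.2]
wrist_force: [-0.1, 0.5, 0.8]
opening: 0.0002
```

```bash
python3 - <<'E'
from h import *
from workcell import bot
out=[]
p=bot.camera("scene");a,b=205,165
out.append(cv2.resize(p["color"][b:b+80,a:a+90,::-1],None,fx=4,fy=4,interpolation=cv2.INTER_CUBIC))
p=bot.camera("wrist")
out.append(cv2.resize(p["color"][200:280,215:305,::-1],None,fx=4,fy=4,interpolation=cv2.INTER_CUBIC))
cv2.imwrite("pics/c3.png",np.hstack(out));print(bot.get_obs())
E
```

```text
{'time': 4.4, 'q': array([-1.42103788e+00,  1.06887553e+01,  1.34529754e+01,  9.27409766e+01,
       -3.25698446e-03,  7.33384442e+01]), 'qd': array([-0.00900777, -0.10327546,  0.17004097,  0.03513695,  0.15037887,
        0.01464185]), 'joint_efforts': array([-1.76715350e-02, -5.84491074e+01,  4.65756476e+01, -2.41200789e-02,
       -4.66262954e-04,  1.41118464e-03]), 'ee_pos': array([ 0.59436669, -0.01476099,  0.19748863]), 'tcp_rot': array([1.79978666e+02, 9.78455487e-03, 1.05240515e+02]), 'wrist_force': array([-0.32751735,  0.06520062,  0.06837313]), 'torque': array([ 0.01161982,  0.02099697, -0.00115869]), 'opening': 0.00031706481774899985}
```

View pics/c3.png

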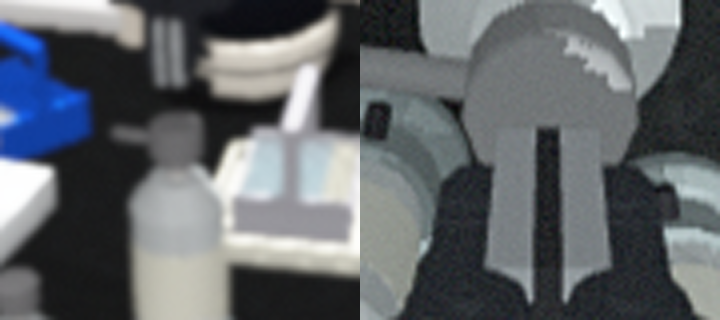

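```bash
python3 - <<'E'
from h import *
from workcell import bot
s=bot.camera("scene");w=bot.camera("wrist");o=bot.get_obs();e=o["ee_pos"];print(e)
for dz in (0,-.019,-.006): print(dz,(proj(s,e+[0,0,dz])-[205,165])*4,(proj(w,e+[0,0,dz])-[215,200])*4+[360,0])
for n,X in (("cap",[.5955,-.0155,.18]),): print((proj(s,X)-[205,165])*4,(proj(w,X)-[215,200])*4+[360,0])
print(w["R"],-w["R"].T@w["t"])
E
```

```text
[ 0.59437169 -0.01474241  0.19742316]
0 [171.60414941  89.14248078] [548.43067235 165.87420075]
-0.019 [172.70539101 121.31264526] [548.12289018 109.95933609]
-0.006 [171.95460287  99.38014836] [548.32648154 146.94583147]
[173.81704153 119.6565723 ] [553.73643213 120.07654357]
[[ 9.64854015e-01  2.62785709e-01  6.33369943e-04]
 [ 2.50190153e-01 -9.19339616e-01  3.03676734e-01]
 [ 8.03841880e-02 -2.92845253e-01 -9.52774916e-01]] [0.57335928 0.06074514 0.34704437]
```

```bash
python3 - <<'E'
from h import *
from workcell import bot
s=bot.camera("scene");w=bot.camera("wrist");e=bot.get_obs()["ee_pos"]
def enh(im): return np.clip(im.astype(float)*2.5,0,255).astype(np.uint8)
a=cv2.resize(enh(s["color"][165:215,225:275,::-1]),None,fx=8,fy=8,interpolation=cv2.INTER_NEAREST)
b=cv2.resize(enh(w["color"][200:250,235:285,::-1]),None,fx=8,fy=8,interpolation=cv2.INTER_NEAREST)
cv2.imwrite("pics/c4.png",np.hstack([a,b]))
tx=np.array([-.263,.965,0])
for k in (-.011,0,.011): print(k,[((proj(w,e+tx*k+[0,0,dz])-[235,200])*8+[400,0]).round() for dz in (0,-.006,-.013,-.019)])
E
```

```text
-0.011 [array([616., 466.]), array([616., 424.]), array([616., 379.]), array([616., 343.])]
0 [array([617., 332.]), array([616., 294.]), array([616., 253.]), array([616., 220.])]
0.011 [array([617., 192.]), array([616., 158.]), array([616., 121.]), array([616.,  92.])]
```

View pics/c4.png

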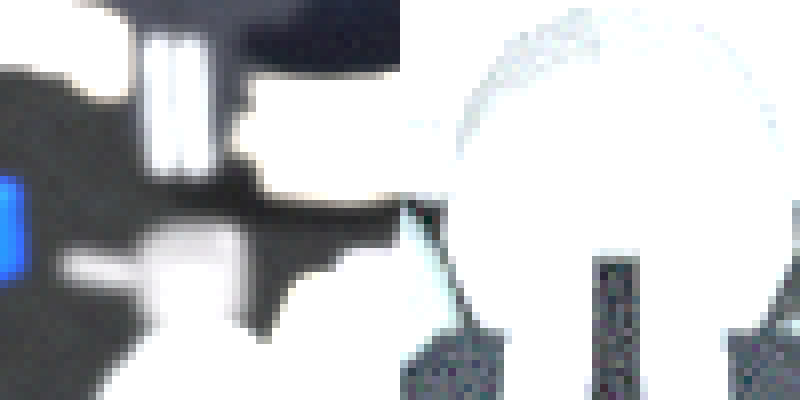

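```bash
python3 - <<'E'
from h import *
from workcell import bot
s=bot.camera("scene");w=bot.camera("wrist");e=bot.get_obs()["ee_pos"]
print(e,tri([(s,(247.2,187.3)),(w,(261.7,231.5))]))
c=bot.camera("top");cv2.imwrite("pics/t4.png",c["color"][:,:,::-1])
E
```

```text
[ 0.59434786 -0.01475179  0.19729692] [ 0.59167159 -0.01041616  0.19486642]
```

View pics/t4.png

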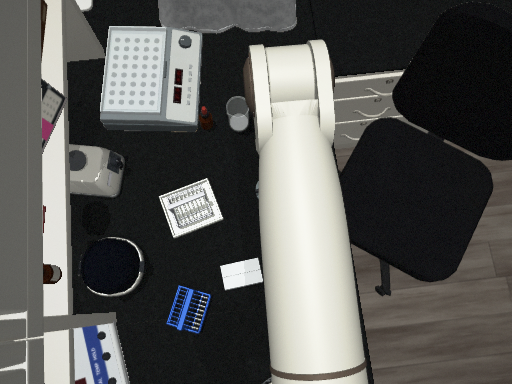

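Emit:
servo_tool(motion=[[[0,0,4,0,0,0],[0,0,4,0,0,0],[0,0,2,0,0,0],[0,0,0,0,0,0]]])

```text
time: 5.15
ee_pos: [0.594, -0.0147, 0.1866]
tcp_rot: [-180.0, -0.0, 105.2]
wrist_force: [-0.2, -0.3, -0.1]
opening: -0.0002
```

Emit:
servo_tool(motion=[[[0,0,2,0,0,0],[0,0,2,0,0,0],[0,0,0,0,0,0]]])

```text
time: 5.45
ee_pos: [0.5942, -0.0148, 0.1829]
tcp_rot: [-180.0, -0.0, 105.2]
wrist_force: [-0.1, -0.0, 0.2]
opening: -0.0003
```

```bash
python3 - <<'E'
from h import *
from workcell import bot
s=bot.camera("scene");w=bot.camera("wrist");e=bot.get_obs()["ee_pos"]
a=cv2.resize((s["color"][165:215,225:275,::-1]),None,fx=8,fy=8,interpolation=cv2.INTER_NEAREST)
b=cv2.resize((w["color"][200:250,235:285,::-1]),None,fx=8,fy=8,interpolation=cv2.INTER_NEAREST)
cv2.imwrite("pics/c5.png",np.hstack([a,b]));print(bot.get_obs()["wrist_force"],e)
E
```

```text
[-0.39480383  0.06753007 -1.04353422] [ 0.59427004 -0.01476585  0.18315296]
```

View pics/c5.png

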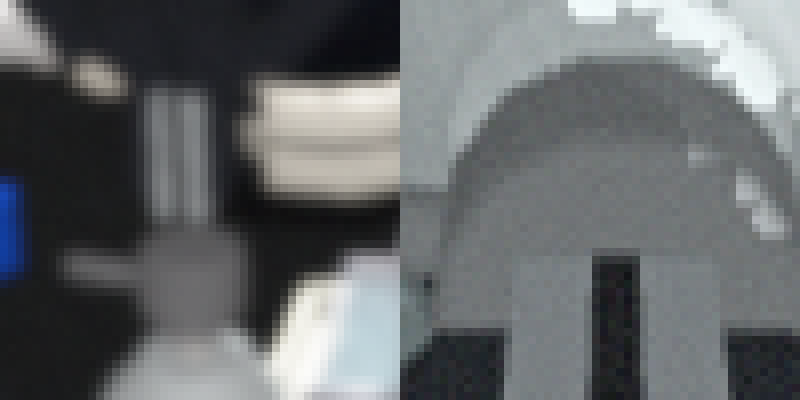

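Emit:
servo_tool(motion=[[[4,2,0,0,0,0],[0,0,2,0,0,0],[0,0,2,0,0,0],[0,0,0,0,0,0]]])

```text
time: 5.95
ee_pos: [0.595, -0.0103, 0.1788]
tcp_rot: [-180.0, -0.0, 105.2]
wrist_force: [-0.4, -0.3, 0.4]
opening: -0.0003
```

Emit:
servo_tool(motion=[[[0,0,2,0,0,0],[0,0,2,0,0,0],[0,0,0,0,0,0]]])

```text
time: 6.25
ee_pos: [0.595, -0.0104, 0.1748]
tcp_rot: [-180.0, -0.0, 105.2]
wrist_force: [0.2, -0.0, 0.1]
opening: 0.0002
```

```bash
python3 - <<'E'
from h import *
from workcell import bot
s=bot.camera("scene");w=bot.camera("wrist");e=bot.get_obs()["ee_pos"]
a=cv2.resize((s["color"][165:215,225:275,::-1]),None,fx=8,fy=8,interpolation=cv2.INTER_NEAREST)
b=cv2.resize((w["color"][200:250,235:285,::-1]),None,fx=8,fy=8,interpolation=cv2.INTER_NEAREST)
cv2.imwrite("pics/c6.png",np.hstack([a,b]));print(bot.get_obs()["wrist_force"],e)
E
```

```text
[-0.73392296 -0.67144969  0.70968881] [ 0.59511739 -0.01038678  0.17511651]
```

View pics/c6.png

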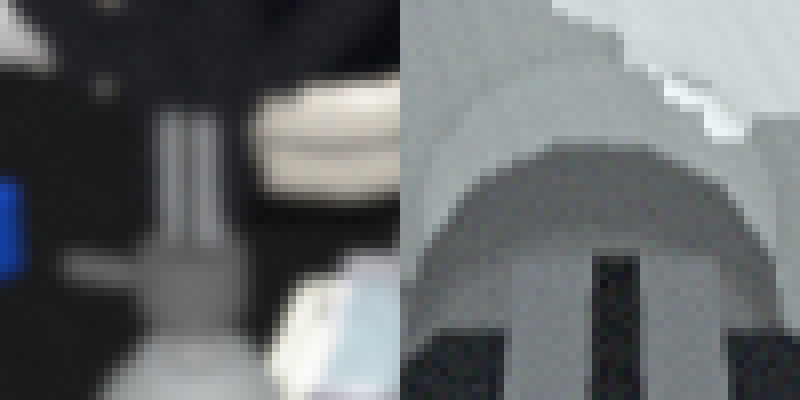

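Emit:
servo_tool(motion=[[[-1,0,2,0,0,0],[0,0,0,0,0,0]]])

```text
time: 6.55
ee_pos: [0.5955, -0.0114, 0.1731]
tcp_rot: [180.0, 0.0, 105.2]
wrist_force: [0.6, -0.0, -0.8]
opening: -0.0001
```

Emit:
servo_tool(motion=[[[0,0,2,0,0,0],[0,0,0,0,0,0]]])

```text
time: 6.75
ee_pos: [0.5955, -0.0114, 0.1713]
tcp_rot: [180.0, 0.0, 105.2]
wrist_force: [-0.3, -0.1, 3.3]
opening: 0.0001
```

Emit:
servo_tool(motion=[[[0,0,2,0,0,0],[0,0,2,0,0,0],[0,0,0,0,0,0]]])

```text
time: 7.05
ee_pos: [0.5956, -0.0114, 0.1676]
tcp_rot: [180.0, 0.0, 105.2]
wrist_force: [-1.1, -0.0, 7.3]
opening: -0.0001
```

Emit:
servo_tool(motion=[[[0,0,2,0,0,0],[0,0,2,0,0,0],[0,0,0,0,0,0]]])

```text
time: 7.35
ee_pos: [0.5956, -0.0114, 0.1649]
tcp_rot: [179.9, 0.0, 105.2]
wrist_force: [-3.7, 0.6, 12.7]
opening: -0.0002
```

Emit:
servo_tool(motion=[[[0,0,2,0,0,0],[0,0,0,0,0,0]]])

```text
time: 7.55
ee_pos: [0.5958, -0.0114, 0.1648]
tcp_rot: [179.8, 0.1, 105.2]
wrist_force: [-7.6, -0.2, 24.1]
opening: 0.0002
```

```bash
python3 - <<'E'
from h import *
from workcell import bot
s=bot.camera("scene")
b=pickle.load(open("pics/scene0.pkl","rb"))
a=[cv2.resize((q["color"][165:215,225:275,::-1]),None,fx=8,fy=8,interpolation=cv2.INTER_CUBIC) for q in (s,b)]
cv2.imwrite("pics/c7.png",np.hstack(a));print(bot.get_obs()["wrist_force"],bot.get_obs()["ee_pos"])
E
```

```text
[-6.55676697 -0.33621083 22.79700025] [ 0.59573244 -0.01136768  0.16475195]
```

View pics/c7.png

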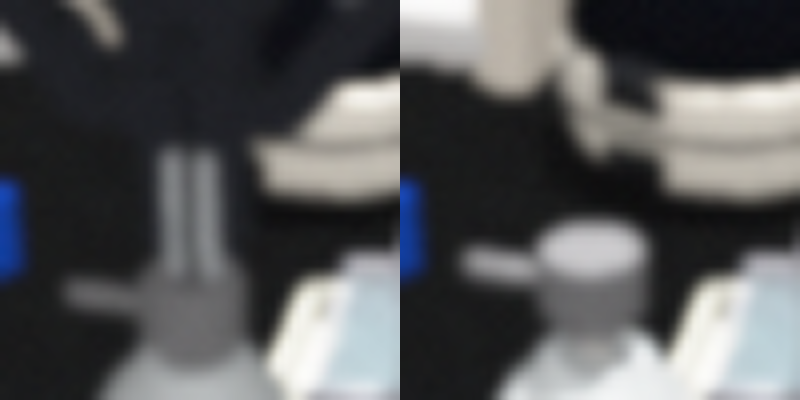

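Emit:
servo_tool(motion=[[[0,0,-20,0,0,0],[0,0,-30,0,0,0],[0,0,-40,0,0,0],[0,0,-20,0,0,0],[0,0,0,0,0,0]]])

```text
time: 8.1
ee_pos: [0.5962, -0.0113, 0.2741]
tcp_rot: [179.8, 0.1, 105.2]
wrist_force: [0.9, 0.1, 0.1]
opening: 0.0
```

```bash
python3 - <<'E'
from h import *
from workcell import bot
s=bot.camera("scene")
b=pickle.load(open("pics/scene0.pkl","rb"))
a=[cv2.resize((q["color"][165:215,225:275,::-1]),None,fx=8,fy=8,interpolation=cv2.INTER_CUBIC) for q in (s,b)]
cv2.imwrite("pics/c8.png",np.hstack(a))
go([.588,.08,.26],[180,0,105.4],4)
E
```

```text
8.15 [ 0.596  -0.0113  0.272 ] [1.7989e+02 2.0000e-02 1.0524e+02] [-0.2 -0.6 -0.2]
[[22.5, 4.1, 3.0, 0.0005, 0.0001, -0.0007], [22.5, 4.1, 3.0, 0.0005, 0.0001, -0.0007], [22.5, 4.1, 3.0, 0.0005, 0.0001, -0.0007], [22.5, 4.1, 3.0, 0.0005, 0.0001, -0.0007]]
```

View pics/c8.png

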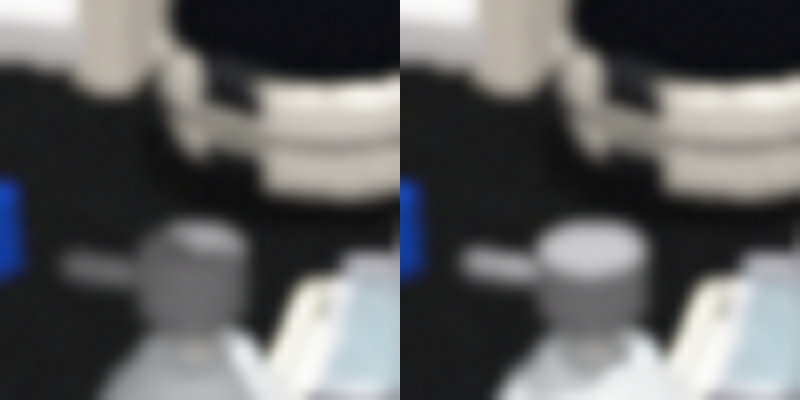

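The cap is back up at its initial image position. Next I'll move towards the carrier, opening the gripper on the way.

Emit:
servo_tool(motion=[[[22.5,4,2,0,0,0],[22.5,4,2,0,0,0],[22.5,4,2,0,0,0],[22.5,4,2,0,0,0],[0,0,0,0,0,0]]], gripper=60)

```text
time: 8.65
ee_pos: [0.5865, 0.0818, 0.2609]
tcp_rot: [-179.8, -0.1, 105.4]
wrist_force: [0.1, 0.4, -0.3]
opening: 0.0603
```

```bash
python3 - <<'E'
from h import *
from workcell import bot
p=bot.camera("wrist");pickle.dump(p,open("pics/w9.pkl","wb"));print(bot.get_obs()["ee_pos"],bot.get_obs()["opening"])
cv2.imwrite("pics/w9.png",p["color"][:,:,::-1])
# overlay carrier hypothesis
im=cv2.resize(p["color"][:,:,::-1],None,fx=1.5,fy=1.5).copy()
c=np.array([.570,.200,.005]);y=np.radians(15.4);R=np.array([[np.cos(y),-np.sin(y),0],[np.sin(y),np.cos(y),0],[0,0,1]])
def poly(pts,col):
    P=np.array([(proj(p,c+R@np.array(q))+.5)*1.5-.5 for q in pts]);cv2.polylines(im,[P.round().astype(int)],True,col,1)
poly([(-.006,-.049,.09),(.006,-.049,.09),(.006,.049,.09),(-.006,.049,.09)],(0,0,255))
poly([(-.042,-.049,0),(.042,-.049,0),(.042,.049,0),(-.042,.049,0)],(0,255,0))
poly([(-.06,-.07,.013),(.06,-.07,.013),(.06,.07,.013),(-.06,.07,.013)],(255,0,0))
cv2.imwrite("pics/w9o.png",im)
E
```

```text
[0.58664319 0.08067872 0.2613028 ] 0.05978701240673525
```

View pics/w9o.png

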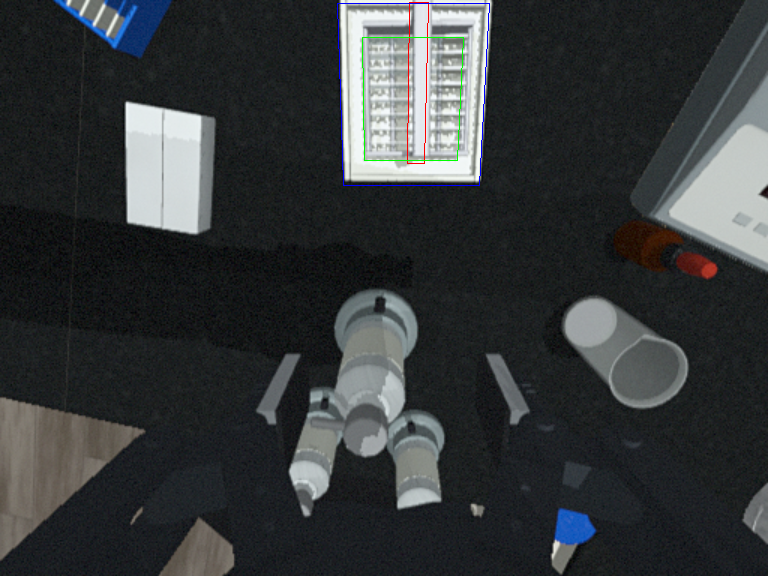

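```bash
python3 - <<'E'
from h import *
go([.5705,.203,.17],[180,0,105.4],5)
E
```

```text
8.7 [0.5866 0.0807 0.2613] [-1.7985e+02 -2.0000e-02  1.0536e+02] [ 0.5 -0.   0.2]
[[24.4, 3.4, 18.3, -0.0005, -0.0001, -0.0002], [24.4, 3.4, 18.3, -0.0005, -0.0001, -0.0002], [24.4, 3.4, 18.3, -0.0005, -0.0001, -0.0002], [24.4, 3.4, 18.3, -0.0005, -0.0001, -0.0002], [24.4, 3.4, 18.3, -0.0005, -0.0001, -0.0002]]
```

Emit:
servo_tool(motion=[[[24.5,3.5,18,0,0,0],[24.5,3.5,18,0,0,0],[24.5,3.5,18,0,0,0],[24.5,3.5,18,0,0,0],[24.5,3.5,18,0,0,0]]])

```text
time: 9.2
ee_pos: [0.5716, 0.2023, 0.1715]
tcp_rot: [-179.9, 0.0, 105.2]
wrist_force: [0.1, -0.5, 0.3]
opening: 0.0603
```

```bash
cat > ov.py <<'E'
from h import *
from workcell import bot
import sys
n=sys.argv[1];c=np.array([float(x) for x in sys.argv[2:5]]);yaw=float(sys.argv[5])
print({k:np.round(v,4) for k,v in bot.get_obs().items() if k in("time","ee_pos","tcp_rot","wrist_force","opening")})
y=np.radians(yaw);R=np.array([[np.cos(y),-np.sin(y),0],[np.sin(y),np.cos(y),0],[0,0,1]])
out=[]
for cam in("wrist","scene"):
    p=bot.camera(cam);pickle.dump(p,open(f"pics/{n}_{cam}.pkl","wb"))
    if cam=="scene":
        u=proj(p,c+[0,0,.05]);a,b=max(0,int(u[0])-40),max(0,int(u[1])-48);z=6;W,H=72,84
    else: a,b,z,W,H=160,90,1.6,220,294
    im=cv2.resize(p["color"][b:b+H,a:a+W,::-1],None,fx=z,fy=z,interpolation=cv2.INTER_CUBIC).copy()
    im0=im.copy()
    def poly(pts,col):
        P=np.array([(proj(p,c+R@np.array(q))-[a,b]+.5)*z-.5 for q in pts]);cv2.polylines(im,[P.round().astype(int)],True,col,1)
    poly([(-.006,-.049,.09),(.006,-.049,.09),(.006,.049,.09),(-.006,.049,.09)],(0,0,255))
    poly([(-.042,-.049,0),(.042,-.049,0),(.042,.049,0),(-.042,.049,0)],(0,255,0))
    out.append(im[:470,:432])
h=max(o.shape[0] for o in out)
cv2.imwrite(f"pics/{n}.png",np.hstack([cv2.copyMakeBorder(o,0,h-o.shape[0],0,0,cv2.BORDER_CONSTANT) for o in out]))
E
python3 ov.py a1 .5705 .203 .005 15.4
```

```text
{'time': np.float64(9.2), 'ee_pos': array([0.5716, 0.2023, 0.1715]), 'tcp_rot': array([-1.799322e+02,  1.570000e-02,  1.051864e+02]), 'wrist_force': array([ 0.1342, -0.4718,  0.3115]), 'opening': np.float64(0.0603)}
```

View pics/a1.png

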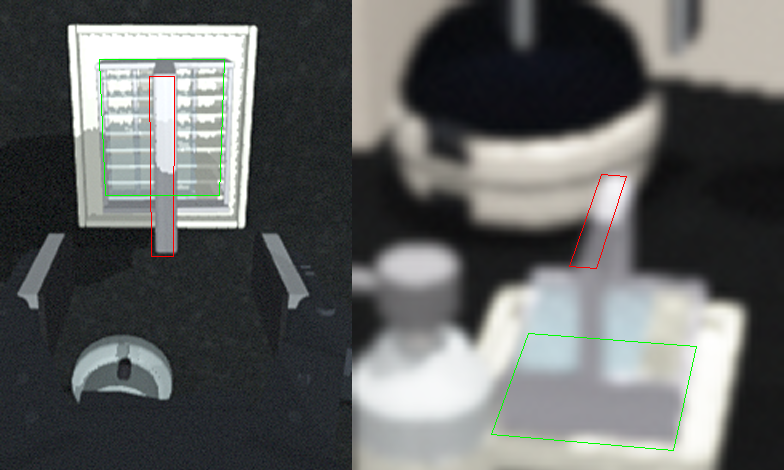

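Emit:
servo_tool(motion=[[[0,0,20,0,0,0],[0,0,20,0,0,0],[0,0,12,0,0,0],[0,0,0,0,0,0]]])

```text
time: 9.7
ee_pos: [0.5712, 0.2012, 0.1193]
tcp_rot: [-179.8, 0.0, 105.2]
wrist_force: [-0.0, 0.1, -0.3]
opening: 0.0599
```

```bash
python3 ov.py a2 .5715 .203 .005 15.4
```

```text
{'time': np.float64(9.7), 'ee_pos': array([0.5712, 0.2012, 0.1193]), 'tcp_rot': array([-1.798215e+02,  2.310000e-02,  1.051892e+02]), 'wrist_force': array([-0.0443,  0.1178, -0.26  ]), 'opening': np.float64(0.0599)}
```

View pics/a2.png

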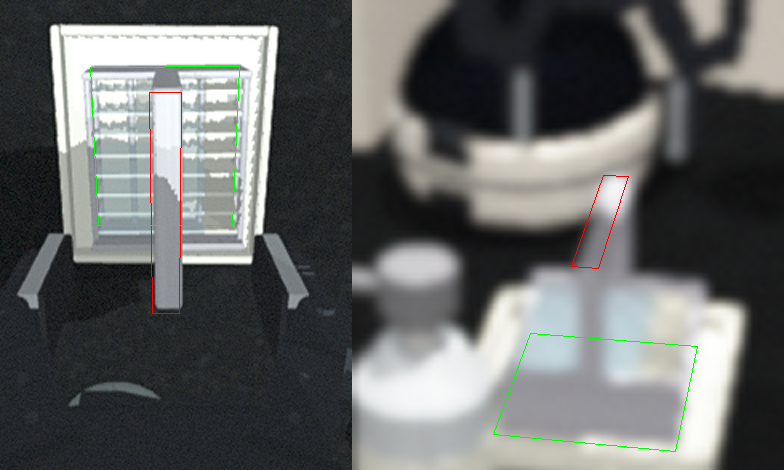

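Emit:
servo_tool(motion=[[[0,0,15,0,0,0],[0,0,15,0,0,0],[0,0,10,0,0,0],[0,0,0,0,0,0]]])

```text
time: 10.2
ee_pos: [0.5708, 0.2021, 0.0788]
tcp_rot: [-179.8, 0.0, 105.2]
wrist_force: [-0.2, 0.2, 0.7]
opening: 0.0602
```

```bash
python3 ov.py a3 .5725 .203 .005 15.4
```

```text
{'time': np.float64(10.2), 'ee_pos': array([0.5708, 0.2021, 0.0788]), 'tcp_rot': array([-1.798078e+02,  1.270000e-02,  1.052423e+02]), 'wrist_force': array([-0.1689,  0.2207,  0.6797]), 'opening': np.float64(0.0602)}
```

View pics/a3.png

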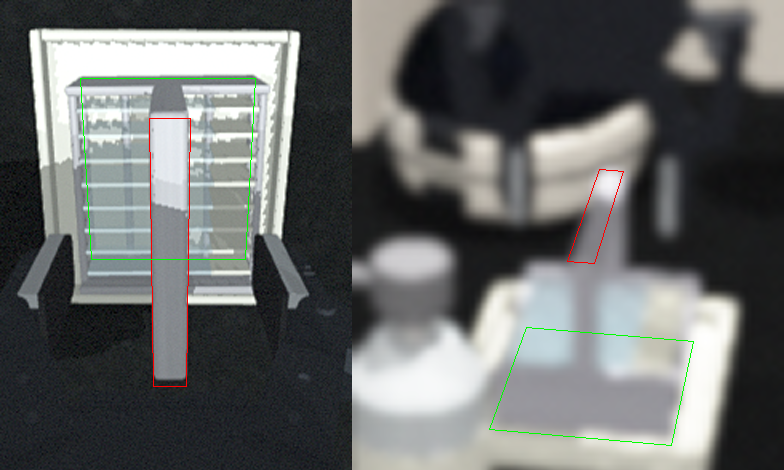

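Emit:
servo_tool(motion=[[[0,0,8,0,0,0],[0,0,8,0,0,0],[0,0,0,0,0,0]]])

```text
time: 10.6
ee_pos: [0.5713, 0.2023, 0.0637]
tcp_rot: [-179.9, 0.0, 105.2]
wrist_force: [-0.7, 0.6, -0.5]
opening: 0.06
```

```bash
python3 ov.py a4 .5725 .203 .005 15.4
```

```text
{'time': np.float64(10.6), 'ee_pos': array([0.5713, 0.2023, 0.0637]), 'tcp_rot': array([-1.798975e+02,  6.300000e-03,  1.052418e+02]), 'wrist_force': array([-0.6716,  0.5795, -0.5496]), 'opening': np.float64(0.06)}
```

View pics/a4.png

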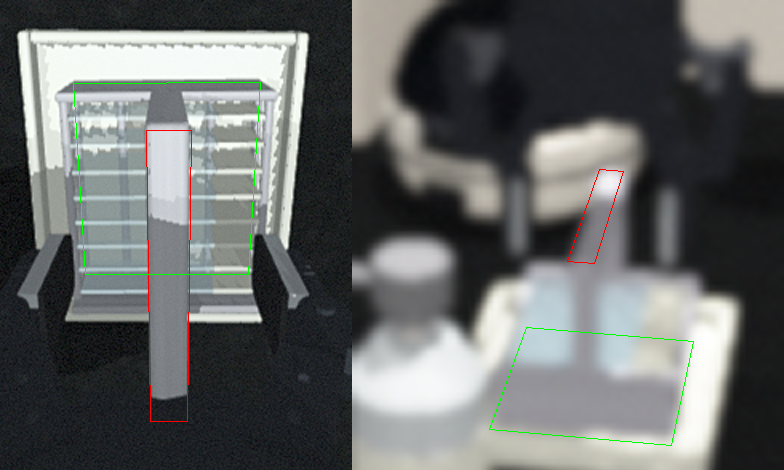

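Emit:
servo_tool(motion=[[[0,0,0,0,0,0],[0,0,0,0,0,0],[0,0,0,0,0,0],[0,0,0,0,0,0],[0,0,0,0,0,0]]], gripper=0, newtons=40)

```text
time: 11.2
ee_pos: [0.5721, 0.2026, 0.0654]
tcp_rot: [180.0, 0.0, 105.2]
wrist_force: [0.2, 0.0, 0.4]
opening: 0.0114
```

```bash
python3 ov.py a5 .5725 .203 .005 15.4
```

```text
{'time': np.float64(11.2), 'ee_pos': array([0.5721, 0.2026, 0.0654]), 'tcp_rot': array([1.799670e+02, 6.000000e-04, 1.052384e+02]), 'wrist_force': array([0.1874, 0.0257, 0.3676]), 'opening': np.float64(0.0114)}
```

View pics/a5.png

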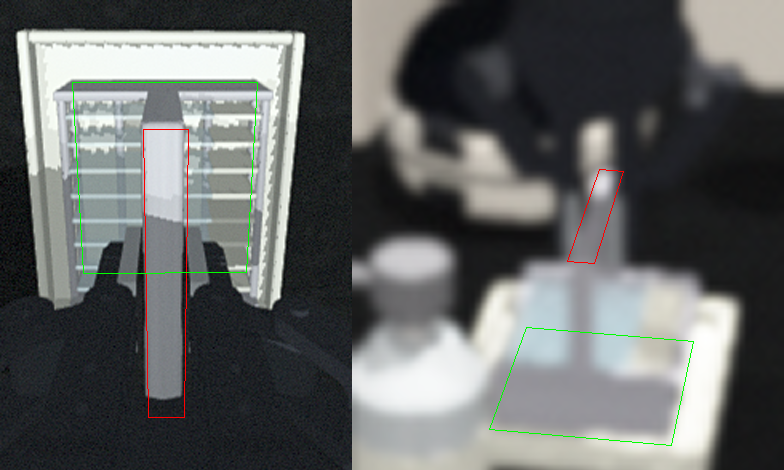

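Emit:
servo_tool(motion=[[[0,0,-5,0,0,0],[0,0,-10,0,0,0],[0,0,-15,0,0,0],[0,0,-15,0,0,0],[0,0,-10,0,0,0]]])

```text
time: 11.8
ee_pos: [0.5725, 0.2027, 0.1227]
tcp_rot: [179.9, -0.0, 105.2]
wrist_force: [0.3, 0.4, -3.3]
opening: 0.0107
```

```bash
python3 ov.py a6 .5725 .203 .06 15.4
```

```text
{'time': np.float64(11.8), 'ee_pos': array([0.5725, 0.2027, 0.1227]), 'tcp_rot': array([ 1.798705e+02, -1.260000e-02,  1.052387e+02]), 'wrist_force': array([ 0.3384,  0.395 , -3.3341]), 'opening': np.float64(0.0107)}
```

View pics/a6.png

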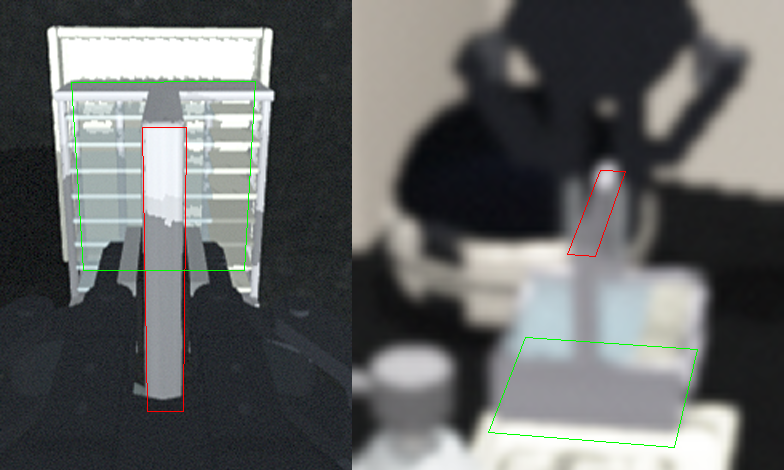

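```bash
python3 - <<'E'
from h import *
go([.572,.202,.2075],[180,0,105.24],5)
print(plan(np.array([.572,.202,.2075]),[180,0,105.24],[.461,.10,.2075],[180,0,105.24],5))
print(plan(np.array([.461,.10,.2075]),[180,0,105.24],[.461,-.037,.2075],[180,0,105.24],5))
E
```

```text
11.9 [0.5729 0.2029 0.1228] [ 1.7980e+02 -2.0000e-02  1.0524e+02] [ 0.6  0.4 -3.7]
[[-0.1, -0.2, -16.9, 0.0007, -0.0001, 0.0], [-0.1, -0.2, -16.9, 0.0007, -0.0001, 0.0], [-0.1, -0.2, -16.9, 0.0007, -0.0001, 0.0], [-0.1, -0.2, -16.9, 0.0007, -0.0001, 0.0], [-0.1, -0.2, -16.9, 0.0007, -0.0001, 0.0]]
[[-13.8, -26.8, -0.0, 0.0, 0.0, 0.0], [-13.8, -26.8, -0.0, 0.0, 0.0, 0.0], [-13.8, -26.8, -0.0, 0.0, 0.0, 0.0], [-13.8, -26.8, -0.0, 0.0, 0.0, 0.0], [-13.8, -26.8, -0.0, 0.0, 0.0, 0.0]]
[[-26.4, -7.2, -0.0, 0.0, 0.0, 0.0], [-26.4, -7.2, -0.0, 0.0, 0.0, 0.0], [-26.4, -7.2, -0.0, 0.0, 0.0, 0.0], [-26.4, -7.2, -0.0, 0.0, 0.0, 0.0], [-26.4, -7.2, -0.0, 0.0, 0.0, 0.0]]
```

Emit:
servo_tool(motion=[[[0,0,-12,0,0,0],[0,0,-20,0,0,0],[0,0,-20,0,0,0],[0,0,-20,0,0,0],[0,0,-12,0,0,0]]])

```text
time: 12.4
ee_pos: [0.572, 0.2026, 0.206]
tcp_rot: [179.9, -0.0, 105.2]
wrist_force: [0.5, 0.2, -3.0]
opening: 0.0111
```

Emit:
servo_tool(motion=[[[-8,-14,0,0,0,0],[-16,-32,0,0,0,0],[-16,-34,0,0,0,0],[-18,-32,0,0,0,0],[-12,-20,0,0,0,0]]])

```text
time: 12.9
ee_pos: [0.4611, 0.099, 0.2042]
tcp_rot: [-180.0, 0.0, 105.2]
wrist_force: [-0.1, 0.1, -2.5]
opening: 0.011
```

```bash
python3 - <<'E'
from h import *
go([.461,-.037,.2075],[180,0,105.24],6)
from workcell import bot
p=bot.camera("scene");cv2.imwrite("pics/s7.png",cv2.resize(p["color"][120:320,130:390,::-1],None,fx=3,fy=3,interpolation=cv2.INTER_CUBIC))
E
```

```text
12.9 [0.4611 0.099  0.2042] [-1.7996e+02  1.0000e-02  1.0522e+02] [-0.1  0.1 -2.5]
[[-21.9, -6.0, -0.5, -0.0001, 0.0, -0.0], [-21.9, -6.0, -0.5, -0.0001, 0.0, -0.0], [-21.9, -6.0, -0.5, -0.0001, 0.0, -0.0], [-21.9, -6.0, -0.5, -0.0001, 0.0, -0.0], [-21.9, -6.0, -0.5, -0.0001, 0.0, -0.0]]
[[-21.9, -6.0, -0.5, -0.0001, 0.0, -0.0]]
```

View pics/s7.png

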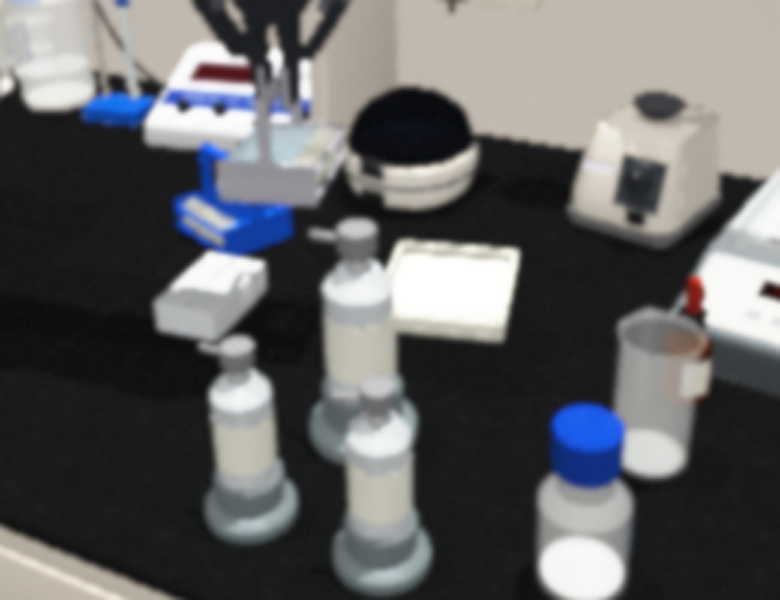

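The carrier hangs level at (265,160), clear of the nozzle at (320,235); the carton and the other bystanders haven't moved.

Emit:
servo_tool(motion=[[[-16,-4,-1,0,0,0],[-28,-8,-1,0,0,0],[-30,-8,-1,0,0,0],[-28,-8,0,0,0,0],[-20,-5.5,0,0,0,0]]])

```text
time: 13.45
ee_pos: [0.4624, -0.0278, 0.2072]
tcp_rot: [-180.0, 0.0, 105.2]
wrist_force: [1.2, -0.2, -2.8]
opening: 0.011
```

Emit:
servo_tool(motion=[[[-8,-2,0,0,0,0],[-2,-1,0,0,0,0],[0,0,0,0,0,0],[0,0,0,0,0,0]]])

```text
time: 13.85
ee_pos: [0.4624, -0.036, 0.2071]
tcp_rot: [-180.0, -0.0, 105.3]
wrist_force: [-0.7, 0.3, -3.1]
opening: 0.011
```

```bash
python3 - <<'E'
from h import *
from workcell import bot
o=bot.get_obs();e=o["ee_pos"];print(o["time"],e,o["tcp_rot"],o["wrist_force"],o["opening"])
y=np.radians(15.3);R=np.array([[np.cos(y),-np.sin(y),0],[np.sin(y),np.cos(y),0],[0,0,1]])
c=np.array([e[0],e[1],e[2]+.0255-.085]);print(c)
noz=np.array([.560,-.021,.169])
for cam,(a,b,W,H) in dict(scene=(170,140,130,100),wrist=(150,80,230,304),top=(230,130,130,100)).items():
    p=bot.camera(cam);z=min(780/W,590/H)
    im=cv2.resize(p["color"][b:b+H,a:a+W,::-1],None,fx=z,fy=z,interpolation=cv2.INTER_CUBIC).copy()
    def poly(pts,col,cl=True):
        P=np.array([(proj(p,q)-[a,b]+.5)*z-.5 for q in pts]);cv2.polylines(im,[P.round().astype(int)],cl,col,1)
    for h,hx,hy,col in((.09,.006,.049,(0,0,255)),(0,.042,.049,(0,255,0))):
        poly([c+R@np.array(q) for q in [(-hx,-hy,h),(hx,-hy,h),(hx,hy,h),(-hx,hy,h)]],col)
    poly([noz,noz-[.1*np.cos(np.radians(9)),.1*np.sin(np.radians(9)),0]],(0,255,255),False)
    cv2.imwrite(f"pics/f_{cam}.png",im)
E
```

```text
13.85 [ 0.46242311 -0.03595877  0.2071445 ] [-1.79994927e+02 -1.68520098e-02  1.05285647e+02] [-0.72025998  0.27946494 -3.10975248] 0.011020326382519392
[ 0.46242311 -0.03595877  0.1476445 ]
```

View pics/f_scene.png

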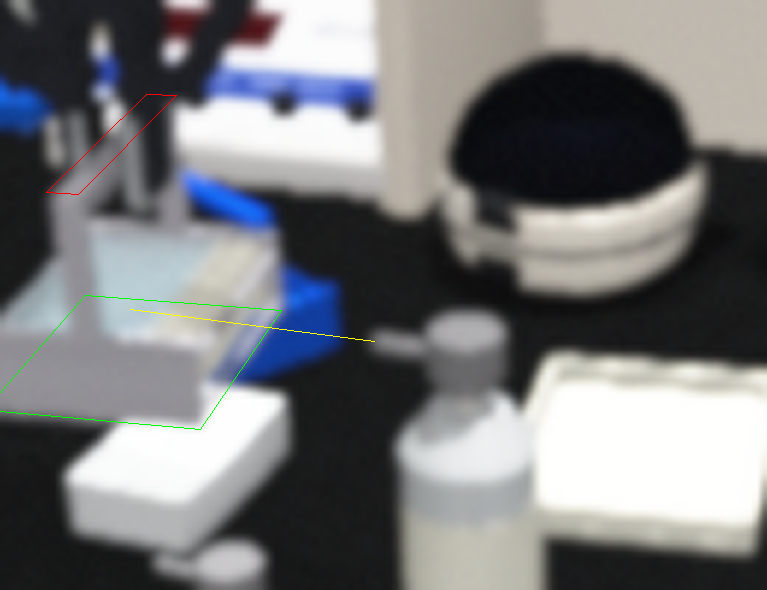

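View pics/f_wrist.png

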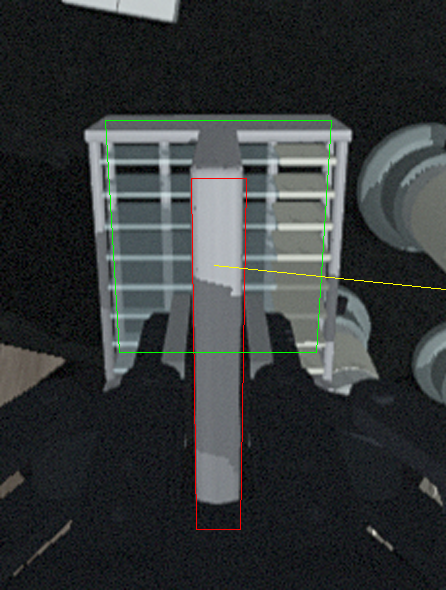

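View pics/f_top.png

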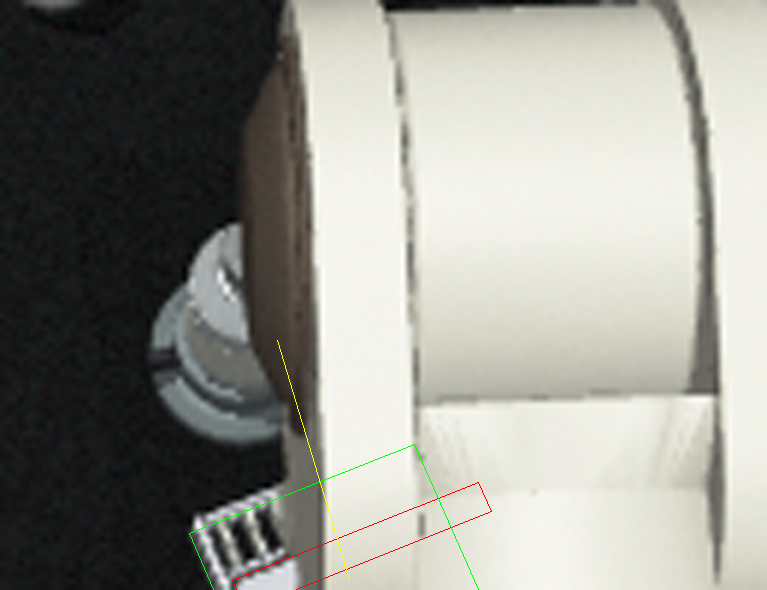

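```bash
python3 - <<'E'
from workcell import bot
o=bot.get_obs();print(o["time"],o["qd"].round(2),o["opening"]);print(bot.job_done())
E
```

```text
14.0 [-0.22 -0.07  0.04  0.06 -0.08 -0.08] 0.01123585246962943
the job is handed in; nothing more can be done
None
```

I pressed the large duster's cap fully down and let it spring back. I then lifted the carrier out of its dish and handed the job in at 14.0 s, holding it level in front of the nozzle.

**Cap:** The push reached about 24 N on the wrist and the cap stopped moving, about 8 mm down in the scene picture. After release the picture showed it back at its rest position.

**Carrier:** It went straight up with the gripper opening at about 11 mm on the 12 mm bar. By my measurements the middle of the slides is about 10 cm ahead of the nozzle. It is within about 5 mm of it sideways and in height. In the last scene and wrist pictures the carrier sat within about 5 mm of the projected outline and looked level. Those pictures also show it clear of the can and the dish, and the joints were practically still.

**Bystanders:** I compared them by eye only. The beaker, bottle, carton and dropper bottle looked unmoved in the picture taken during the carry. At the end only the carton was in view, and it looked unmoved too.

**Disagreements:**
- **Fingertips:** They were not 19 mm ahead of the reported TCP. Contact with the cap came about 26 mm lower than that figure implies, so I set the grasp height from the pictures and the final height from the lift distance.
- **Top camera:** The arm blocked most of its view at the end, so it gave only a partial check.

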